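# Fetch the piston from behind the jars

## Robot

A 6-joint arm with a two-finger parallel gripper is mounted at the origin on the work surface. World frame = base frame: x ahead of the robot, y to its left, z up, the work surface at z = 0. Lengths are in mm, angles in rad, forces in N, time in s.
With the tool pointing down it reaches from about 350 to 775 mm from the base axis. Payload 7.3 kg.
Tool frame: the origin (TCP) lies midway between the tips of the shut fingers; the grasp point (between the pads) lies 19 mm behind it; z points along the fingers, y is the line along which they close (so a half turn about z gives the same grasp; the last joint's range is limited). The gripper opens to 92 mm and grips with 3 to 60 N. Pads are 19 mm wide; open, the fingers measure 130 mm over their backs; the gripper's body (75 mm by 190 mm) begins 47 mm behind the grasp point.
Start: joints at [1.142, 0.342, 1.524, -0, 1.275, -0.146], TCP at [146.484, 504.17, 226.741] pointing down, gripper open.
Joint ranges: [-2.53, 2.53], [-0.77, 2.02], [0.04, 2.7], [-1, 4.14], [0.28, 2.66], [-3.11, 3.11]. Speed limits (rad/s): [2.57, 2.57, 3.14, 3.14, 3.14, 3.14].

## Interface

Orientations are given as [roll, pitch, yaw] about the fixed x, y, z axes, in that order (R = Rz(yaw) Ry(pitch) Rx(roll)).
In Python, from plant import get_obs, capture, camera_model, close_job, search_frame, regions_of, pinpoint gives the robot as it stands. The module is installed in compiled form; this text tells all that it offers.
- The arm moves only by the shell command python3 -m pendant 'ROWS'. ROWS is JSON, one flat list of numbers, 7 for each row, row after row: the shift along the tool's x, y, z in units of 30 mm (1.0 is 30 mm), then the turn, a rotation vector about the tool's x, y, z in units of 4 degrees (1.0 is 4 degrees), then the closure, from -1 (fully open) to 1 (shut), so that 0 is half open. In form: [dx, dy, dz, wx, wy, wz, gripper, dx, dy, dz, wx, wy, wz, gripper, ...]. A call has 1 to 12 rows; each row shifts and turns the commanded pose from where the row before left it, along the tool's axes as they then stand; what a row does not reach is not made up. A row lasts 1/10 s, in which the tool goes at most 50 mm and 8.59 degrees, less where a joint would pass 70% of its speed; a pose out of reach is approached as far as the arm can. A call with a number of a shift or a turn outside -1 to 1 is refused whole. A call with a gripper value outside its range is refused whole. The fingers move at their own pace and stop on an object; the grip force is fixed at half the most. Time passes only in rows, so rows that do not move let the fingers close. It gives the time, the measured TCP pose, the force, the opening and the grip force at its end, in the units of the state.
- get_obs(): the state, without advancing time (a new reading comes with each control period).
- capture(name): name is "scene" or "top" or "wrist"; returns the picture (384x512x3 uint8, red, green, blue); there is no depth.
- camera_model(name): a dict with "fov_y" (degrees; the focal length in pixels is half the picture's height over the tangent of half this angle, whatever the lens; pixels are square), "cx", "cy" (the principal point, pixels), "D" ([k1, k2, p1, p2, k3] as OpenCV has them; the pictures are not rectified), "pose" (4x4, takes a point from camera to world coordinates). Camera axes: x right, y up, looking along -z (the intrinsics and any distortion apply to the point x, -y, -z); pixel columns grow to the right and rows downward; lengths in mm; the calibration is good to about 2 mm. A picture is of the moment at which its call begins: read the wrist's pose just before it. camera_model takes no time and is no camera call; for the wrist camera it gives the pose at the moment of the call.
- close_job(): hands the job in; it is judged then, once.
Trained networks look in the newest picture that a camera, given by its name, has taken for a name from the list of things; names that differ only in an ending like _2 or _b are one class to them, and where a whole thing is asked for, a point or a joint stands for the part that bears it (a point fixed in the world has none). Each returns a list of dicts, best first, with "score" (0 to 1); they miss things now and then, are a little off and sometimes report something else, mostly with a low value. They report only what shows in the picture. A call takes as long as a camera call. They do not tell look-alikes from the thing itself.
- search_frame(camera, thing): "location" ([column, row] in pixels, amid what is visible of it).
- regions_of(camera, thing): "pixels" (384x512 bool, what is visible of it) and "location" ([column, row] in pixels, amid what is visible of it).
- pinpoint(camera, thing): "location" ([column, row] in pixels: a listed point, or the origin of a listed thing).
The state is a dict: "time": time; "joint_positions": joint angles; "dq": joint speeds; "tau": joint torques, N m; "tool_pos": TCP position; "tcp_rot": TCP orientation; "contact_force": force on the tool from outside, world axes, zero at the start; "moment": the same for the moment, N m; "grip_width": finger opening in mm; "finger_force": force on a finger pad.
Only numpy, scipy, OpenCV 4.12 (cv2) and the standard library are available. Lean on these libraries where they do the work, as an engineer would, in place of code of your own. Each camera call takes 0.05 s, during which the arm holds its last target. There are 200 camera calls.

## Task

The saw piston is boxed in at the back of the stock tray: first lift all three jars out and stand them on the black mat, then, while all three are there, fetch the piston and stand it crown up in the steel dish. Only then put the jars back in the tray, each in the middle of the disc of the pad that matches its cap's colour, and never tip a jar over.

Things in the scene. Friction and masses are not known exactly. Their poses are not given: they have to be found in the camera images.
- piston_mid (a point): New chain-saw piston: aluminium cylinder standing crown up, 44 mm diameter, 40 mm tall, 0.12 kg, two dark ring grooves near the top, dark dot on the crown. Point: its centre, 20 mm above its foot; z is its axis, up. It stands on the tray's floor with jars 54 mm (axis to axis) left, right and in front of it and a wooden stop block 3 mm behind. Once the jars are gone, grip it across the tray's y direction.
- jar_red_mid (a point): Round white plastic jar with a red screw cap and a red band, 96 mm tall, 0.15 kg: body 50 mm diameter up to 52 mm, then a shoulder, and the cap, 40 mm diameter, takes the top 30 mm (66 to 96 mm above its foot), the place to grip. The point is on its axis half-way up, 48 mm above its foot; z up.
- jar_blue_mid (a point): Round white plastic jar with a blue screw cap and a blue band, 96 mm tall, 0.15 kg: body 50 mm diameter up to 52 mm, then a shoulder, and the cap, 40 mm diameter, takes the top 30 mm (66 to 96 mm above its foot), the place to grip. The point is on its axis half-way up, 48 mm above its foot; z up.
- jar_yellow_mid (a point): Round white plastic jar with a yellow screw cap and a yellow band, 96 mm tall, 0.15 kg: body 50 mm diameter up to 52 mm, then a shoulder, and the cap, 40 mm diameter, takes the top 30 mm (66 to 96 mm above its foot), the place to grip. The point is on its axis half-way up, 48 mm above its foot; z up.
- pad_red: Flat red pad fixed on the tray's floor, 3 mm thick: a 50 mm disc, the place of the jar with the red cap, with a 30 x 40 mm red tab that shows towards the robot (its -x). At the start some jar stands on the disc, often a wrong one. Origin: centre of the disc on its underside, 6 mm above the table; x and y as the tray's.
- pad_blue: Flat blue pad fixed on the tray's floor, 3 mm thick: a 50 mm disc, the place of the jar with the blue cap, with a 30 x 40 mm blue tab that shows towards the robot (its -x). At the start some jar stands on the disc, often a wrong one. Origin: centre of the disc on its underside, 6 mm above the table; x and y as the tray's.
- pad_yellow: Flat yellow pad fixed on the tray's floor, 3 mm thick: a 50 mm disc, the place of the jar with the yellow cap, with a 30 x 40 mm yellow tab that shows towards the robot (its -x). At the start some jar stands on the disc, often a wrong one. Origin: centre of the disc on its underside, 6 mm above the table; x and y as the tray's.
- tray: Fixed plywood stock tray, 166 mm in x by 200 mm in y, floor 6 mm thick, rim 14 mm high and 6 mm thick all round, and at the middle of its back (+x) a wooden stop block, 15 x 40 mm, 36 mm high. Holds the piston, the jars on the three pads, a nut and a bearing lying in its front corners. Origin: centre of its underside, on the table.
- mat: Fixed black rubber mat, the side area, empty at the start: 150 mm in x by 190 mm in y, 4 mm thick. Origin: centre of its underside, on the table; it lies on the other side of the dish from the tray.
- dish: Fixed round steel dish, outside 80 mm diameter, 12 mm high, flat floor 4 mm thick about 68 mm across inside the rim. Origin: centre of its underside, on the table.
Not all that is in view belongs to the job. Leave any purple look-alike of the part that bears jar_yellow_mid alone.

How it is judged:
By the outcome, as a careful person would: the job done as asked, in the order asked, and still so for the second after the job is handed in, with the robot touching nothing.
It also fails if it takes over 141 s, if anything falls off the work surface, if the arm or the gripper's body presses on something with over 40 N, if the wrist force passes 120 N, or if a joint passes its speed limit or range.

## Working session

There is one attempt and no reset: what is moved stays moved. The work goes in short steps, Python scripts to look and compute and a shell command to move; the robot and the scene stay as the last step left them, time stands still between calls to the robot, and variables do not carry over. Pictures are saved under pics/ and viewed, at most 14 in all, crops included, and the job is handed in when it is done.

```bash
mkdir -p pics
cat > h.py <<'E'
import numpy as np, cv2
from plant import *
def K(m):
    f=192/np.tan(np.radians(m["fov_y"])/2); return np.array([[f,0,m["cx"]],[0,f,m["cy"]],[0,0,1.]])
def ray(m,px):
    u=cv2.undistortPoints(np.array(px,float).reshape(1,1,2),K(m),np.array(m["D"],float))[0,0]
    P=np.array(m["pose"]); d=P[:3,:3]@np.array([u[0],-u[1],-1]); return P[:3,3],d
def at(m,px,z):
    o,d=ray(m,px); return (o+d*(z-o[2])/d[2])
def proj(m,p):
    P=np.array(m["pose"]); c=P[:3,:3].T@(np.array(p,float)-P[:3,3]); 
    return cv2.projectPoints(np.array([[c[0],-c[1],-c[2]]]),np.zeros(3),np.zeros(3),K(m),np.array(m["D"],float))[0].ravel()
def tri(rs):
    A=np.zeros((3,3));b=np.zeros(3)
    for o,d in rs:
        d=d/np.linalg.norm(d);M=np.eye(3)-np.outer(d,d);A+=M;b+=M@o
    return np.linalg.solve(A,b)
def save(name,im): cv2.imwrite("pics/"+name+".png",im[...,::-1])
E
python3 - <<'E'
from h import *
np.set_printoptions(precision=1,suppress=True)
H=dict(piston_mid=[26],jar_red_mid=[57],jar_blue_mid=[57],jar_yellow_mid=[57],pad_red=[6],pad_blue=[6],pad_yellow=[6],tray=[0],mat=[0],dish=[0])
o=get_obs();print(o["time"],o["tool_pos"],o["tcp_rot"],o["grip_width"])
for c in ["scene","top"]:
    im=capture(c);save(c+"0",im);m=camera_model(c);print(c,np.array(m["pose"])[:3])
    for t,z in H.items():
        print(t,[(np.round(r["score"],2),np.round(r["location"]),at(m,r["location"],z[0])[:2]) for r in pinpoint(c,t)[:3]])
im=np.hstack([cv2.imread("pics/top0.png")]);
E
```

```text
0.0 [146.3 503.8 226. ] [-3.1 -0.   2.9] 91.81632613199922
scene [[  -0.3   -0.6    0.8 1308.2]
 [   1.    -0.2    0.2  175. ]
 [   0.     0.8    0.6  642.6]]
piston_mid [(np.float64(0.77), array([351., 218.]), array([589.9, 240. ]))]
jar_red_mid [(np.float64(0.84), array([377., 213.]), array([591.6, 295.8]))]
jar_blue_mid [(np.float64(0.6), array([355., 193.]), array([526. , 242.3]))]
jar_yellow_mid [(np.float64(0.66), array([332., 206.]), array([595. , 190.1]))]
pad_red [(np.float64(0.36), array([372., 227.]), array([583.8, 295.2]))]
pad_blue [(np.float64(0.35), array([333., 202.]), array([514.8, 193.1]))]
pad_yellow [(np.float64(0.52), array([328., 219.]), array([583.6, 187.1]))]
tray [(np.float64(0.69), array([351., 218.]), array([558.8, 242.9]))]
mat [(np.float64(0.97), array([182., 181.]), array([ 528.3, -227.1]))]
dish []
top [[  -0.     1.    -0.1  467.8]
 [  -1.    -0.     0.    23.4]
 [   0.     0.1    1.  1051.6]]
piston_mid [(np.float64(0.68), array([145., 210.]), array([587.1, 236.4]))]
jar_red_mid [(np.float64(0.7), array([115., 208.]), array([589.8, 294.5]))]
jar_blue_mid [(np.float64(0.78), array([140., 231.]), array([536.5, 241.7])), (np.float64(0.45), array([347., 230.]), array([ 528.6, -210.6]))]
jar_yellow_mid [(np.float64(0.66), array([ 94., 161.]), array([693.8, 343.9])), (np.float64(0.57), array([164., 212.]), array([576.7, 187.8])), (np.float64(0.51), array([144., 207.]), array([589.7, 232.4]))]
pad_red [(np.float64(0.54), array([122., 214.]), array([580.5, 294.3]))]
pad_blue [(np.float64(0.47), array([146., 235.]), array([531.8, 238.6]))]
pad_yellow [(np.float64(0.72), array([168., 210.]), array([588.3, 189.1]))]
tray [(np.float64(0.7), array([143., 230.]), array([544.4, 247. ]))]
mat [(np.float64(0.66), array([348., 232.]), array([ 528.4, -224.3]))]
dish [(np.float64(0.91), array([261., 265.]), array([457.5, -22.1]))]
```

View pics/top0.png

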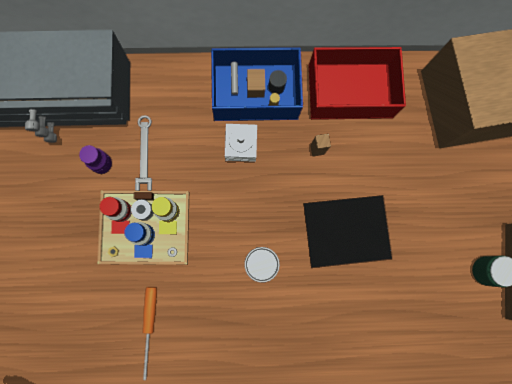

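View pics/scene0.png

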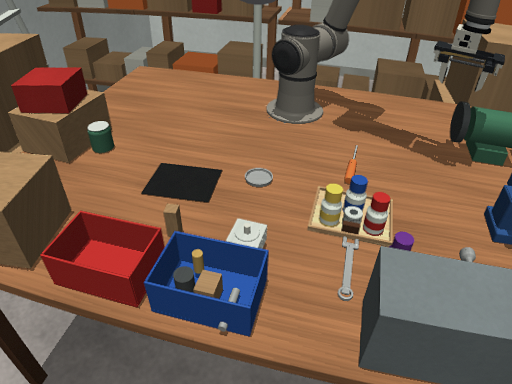

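The top picture shows the tray with the red jar (115,208), yellow (164,208), blue (137,232) and piston (141,209). The dish is at (262,265) and the mat at (348,231). The yellow-class candidates are the yellow jar at (164,208) in the tray and the purple decoy at (94,160), which stands outside it. The tray one has the yellow cap, so it is the one meant. Next I'll square the tool and look from above with the wrist camera.

```bash
cat >> h.py <<'E'
from scipy.spatial.transform import Rotation as Rn
def plan(p,yaw=np.pi):
    o=get_obs(); R=Rn.from_euler('xyz',o["tcp_rot"]); T=Rn.from_euler('xyz',[np.pi,0,yaw])
    d=R.inv().apply(np.array(p)-o["tool_pos"])/30; w=np.degrees((R.inv()*T).as_rotvec())/4
    print("shift units",np.round(d,2),"turn",np.round(w,2),"t",round(o["time"],2),"pos",np.round(o["tool_pos"],1))
def seen():
    "world estimates from the newest wrist picture"
E
python3 - <<'E'
from h import *
plan([520,243,330])
# big crop of tray from top and scene
a=cv2.imread("pics/top0.png")[140:280,80:200];b=cv2.imread("pics/scene0.png")[165:250,295:425]
cv2.imwrite("pics/crop0.png",np.vstack([cv2.resize(a,(500,583))]))
E
```

```text
shift units [-14.38  -4.89  -3.44] turn [ 0.    0.   -4.05] t 1.1 pos [146.5 504.2 226.8]
```

View pics/crop0.png

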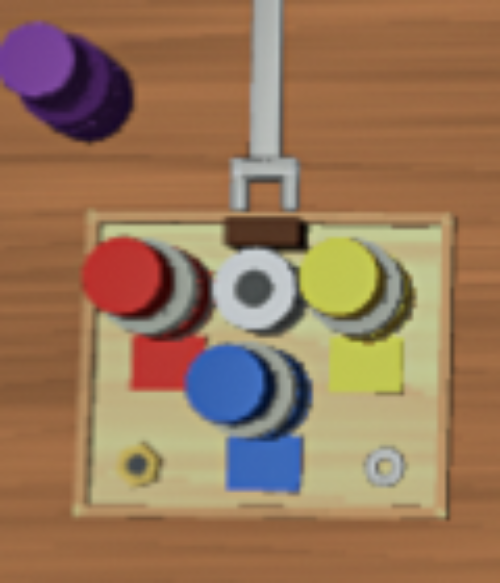

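The enlarged crop shows the yellow cap (340,275), red (123,275) and blue (228,383) in the tray. Each already stands on the pad of its own colour. The purple one (38,60) is outside the tray and will be left alone.

```bash
python3 -m pendant '[0,0,-1,0,0,-1,-1, 0,0,-1,0,0,-1,-1, 0,0,-1,0,0,-1,-1, 0,0,-0.44,0,0,-1,-1]'; python3 -m pendant '[-1,-0.7,0,0,0,0,-1,-1,-0.7,0,0,0,0,-1,-1,-0.7,0,0,0,0,-1,-1,-0.7,0,0,0,0,-1,-1,-0.7,0,0,0,0,-1,-1,-0.7,0,0,0,0,-1,-1,-0.7,0,0,0,0,-1,-1,-0.7,0,0,0,0,-1,-1,-0.7,0,0,0,0,-1,-1,-0.7,0,0,0,0,-1,-1,-0.7,0,0,0,0,-1,-1,-0.7,0,0,0,0,-1]'
python3 - <<'E'
from h import *
np.set_printoptions(precision=1,suppress=True)
plan([520,243,330])
m=camera_model("wrist");im=capture("wrist");save("w1",im);print(np.array(m["pose"])[:3])
H=dict(piston_mid=26,jar_red_mid=57,jar_blue_mid=57,jar_yellow_mid=57,pad_red=6,pad_blue=6,pad_yellow=6,tray=0)
for t,z in H.items(): print(t,[(np.round(r["score"],2),np.round(r["location"]),at(m,r["location"],z)[:2]) for r in pinpoint("wrist",t)[:2]])
E
```

```text
time: 1.5
tool_pos: [146.8, 504.9, 333.0]
tcp_rot: [3.137, 0.002, 3.141]
contact_force: [0.1, 0.5, -0.2]
grip_width: 91.7
finger_force: 0.0
time: 2.7
tool_pos: [506.7, 249.8, 329.9]
tcp_rot: [3.141, 0.0, 3.138]
contact_force: [-0.2, 0.6, 0.2]
grip_width: 91.8
finger_force: 0.0
shift units [-0.4 -0.2 -0. ] turn [ 0.   0.  -0.1] t 2.7 pos [506.7 249.8 329.9]
[[  0.   -1.   -0.3 439.1]
 [  1.    0.    0.  250.5]
 [  0.   -0.3   1.  488.3]]
piston_mid [(np.float64(0.6), array([253., 203.]), array([587.4, 242.4]))]
jar_red_mid [(np.float64(0.75), array([292., 210.]), array([588.3, 294.8]))]
jar_blue_mid [(np.float64(0.74), array([253., 172.]), array([534.3, 242.9]))]
jar_yellow_mid [(np.float64(0.9), array([215., 207.]), array([583.6, 191.1])), (np.float64(0.58), array([323., 282.]), array([698.1, 343.1]))]
pad_red [(np.float64(0.7), array([293., 200.]), array([590.3, 302.3]))]
pad_blue []
pad_yellow [(np.float64(0.94), array([220., 198.]), array([586.2, 192.4]))]
tray []
```

View pics/w1.png

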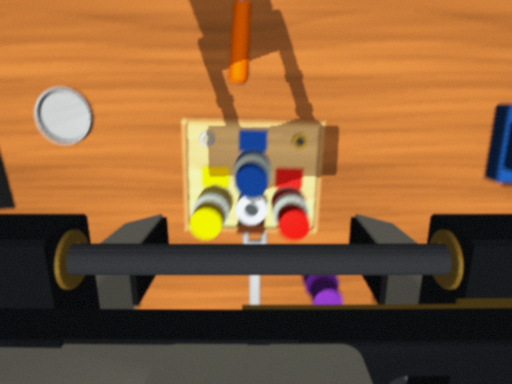

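The wrist view shows the caps at yellow (206,222), red (293,221) and blue (252,177), with the piston at (251,210). I'll refine the jar positions by fitting the cap silhouettes in all three cameras.

```bash
cat >> h.py <<'E'
from scipy.optimize import least_squares
HUE=dict(red=[(0,6),(174,180)],blue=[(100,125)],yellow=[(24,36)])
def cmask(im,col,smin=150):
    h=cv2.cvtColor(im,cv2.COLOR_RGB2HSV); k=np.zeros(h.shape[:2],np.uint8)
    for a,b in HUE[col]: k|=cv2.inRange(h,(a,smin,60),(b,255,255))
    return k
def blob(k,near):
    n,l,s,c=cv2.connectedComponentsWithStats(k)
    best=[i for i in range(1,n) if s[i,4]>25]; i=min(best,key=lambda i:np.hypot(*(c[i]-near)))
    return c[i],s[i,4]
def cyl(m,x,y,z0,z1,r):
    a=np.linspace(0,2*np.pi,24,endpoint=False)
    p=np.array([proj(m,[x+r*np.cos(t),y+r*np.sin(t),z]) for z in (z0,z1) for t in a],np.float32)
    M=cv2.moments(cv2.convexHull(p)); return np.array([M["m10"],M["m01"]])/M["m00"],M["m00"]
def capfit(views,x,y,z0,z1,r):
    "views: list of (model, centroid)"
    f=lambda v:np.concatenate([cyl(m,v[0],v[1],z0,z1,r)[0]-c for m,c in views])
    s=least_squares(f,[x,y]); return s.x,np.round(s.fun,1)
E
python3 - <<'E'
from h import *
ims={"scene":cv2.imread("pics/scene0.png")[...,::-1].copy(),"top":cv2.imread("pics/top0.png")[...,::-1].copy(),"wrist":cv2.imread("pics/w1.png")[...,::-1].copy()}
for col,(x,y) in dict(red=(588,295),blue=(534,242),yellow=(585,190)).items():
    V=[]
    for c,im in ims.items():
        m=camera_model(c);e,ar=cyl(m,x,y,75,105,20);b,a=blob(cmask(im,col),e);V.append((m,b))
        print(col,c,np.round(e),np.round(b),round(ar),a,np.round(capfit([V[-1]],x,y,75,105,20)[0],1))
    print(col,capfit(V,x,y,75,105,20), capfit(V[1:],x,y,75,105,20))
E
```

```text
red scene [380. 202.] [380. 201.] 330 299 [586.5 296. ]
red top [111. 206.] [109. 206.] 362 292 [589.2 298.5]
red wrist [293. 221.] [293. 223.] 1012 821 [590.6 295.4]
red (array([589.6816641 , 296.29885907]), array([ 0.1,  0.9,  1. , -0.3,  0.7, -0.7])) (array([590.03506553, 296.25639241]), array([ 1.1, -0.4,  0.7, -0.4]))
blue scene [358. 184.] [358. 184.] 293 243 [532.  242.9]
blue top [136. 232.] [134. 232.] 350 277 [533.7 244.9]
blue wrist [250. 179.] [251. 180.] 1004 764 [534.8 243.3]
blue (array([534.2551929 , 243.60815106]), array([ 0.1,  0.6,  0.6, -0.3,  0.2, -0.4])) (array([534.56480583, 243.95583666]), array([ 0.5, -0.4,  0.5, -0.2]))
yellow scene [334. 193.] [334. 189.] 314 153 [569.  189.9]
yellow top [161. 207.] [160. 206.] 335 213 [587.2 191.8]
yellow wrist [209. 219.] [206. 222.] 1024 938 [589.7 185.9]
yellow (array([587.30353436, 187.66721099]), array([-0.4,  4.3,  2. , -0.1,  1.3, -1.8])) (array([588.48717514, 187.46931889]), array([ 2.1, -0.7,  1.2, -0.9]))
```

```bash
python3 -m pendant '[-0.39,-0.295,1,0,0,-0.1,-1,-0.39,-0.295,1,0,0,0,-1,-0.39,-0.295,1,0,0,0,-1,-0.39,-0.295,1,0,0,0,-1,-0.39,-0.295,1,0,0,0,-1,-0.39,-0.295,1,0,0,0,-1,-0.39,-0.295,1,0,0,0,-1,0,0,0.5,0,0,0,-1,0,0,0.5,0,0,0,-1,0,0,0.55,0,0,0,-1,0,0,0,0,0,0,-1,0,0,0,0,0,0,-1]'
python3 -c "
from h import *
plan([588.5,188,73])"
```

```text
time: 4.35
tool_pos: [587.5, 189.8, 73.9]
tcp_rot: [3.141, 0.0, -3.137]
contact_force: [0.3, 0.1, 0.1]
grip_width: 92.0
finger_force: 0.0
shift units [-0.03 -0.06  0.03] turn [0.   0.   0.06] t 4.35 pos [587.5 189.8  73.9]
```

```bash
python3 -m pendant '[-0.03,-0.06,0.03,0,0,0,1,0,0,0,0,0,0,1,0,0,0,0,0,0,1,0,0,0,0,0,0,1,0,0,0,0,0,0,1,0,0,0,0,0,0,1,0,0,0,0,0,0,1,0,0,0,0,0,0,1]'
python3 - <<'E'
from h import *
m=camera_model("top");capture("top")
for t,z in dict(mat=0,dish=0).items():
  for c in ("top","scene"):
    if c=="scene": capture(c)
    m=camera_model(c)
    print(t,c,[(round(r["score"],2),np.round(at(m,r["location"],z),1)) for r in pinpoint(c,t)[:2]],[(int(r["pixels"].sum()),np.round(at(m,np.argwhere(r["pixels"]).mean(0)[::-1],z+4),1)) for r in regions_of(c,t)[:1]])
im=cv2.imread("pics/top0.png")[...,::-1]
h=cv2.inRange(im,(0,0,0),(40,40,40));h[:180]=0;h[280:]=0;h[:,:295]=0;h[:,400:]=0
c=max(cv2.findContours(h,0,1)[0],key=cv2.contourArea);b=cv2.boxPoints(cv2.minAreaRect(c));m=camera_model("top");capture("top")
print(np.round([at(m,p,4)[:2] for p in b],1))
E
```

```text
time: 5.15
tool_pos: [588.5, 187.3, 72.5]
tcp_rot: [3.142, -0.0, -3.138]
contact_force: [0.2, 0.4, 0.2]
grip_width: 39.3
finger_force: 30.0
mat top [(0.72, array([ 523.7, -214.7,    0. ]))] [(5305, array([ 529.6, -222.4,    4. ]))]
mat scene [(0.86, array([ 531.8, -227.4,    0. ]))] [(2198, array([ 539.3, -220. ,    4. ]))]
dish top [(0.61, array([456.9, -22.3,   0. ]))] [(964, array([459.3, -23. ,   4. ]))]
dish scene [(0.68, array([467.1, -35.3,   0. ]))] [(456, array([457.6, -22.9,   4. ]))]
[[ 596.1 -124.5]
 [ 613.3 -314. ]
 [ 465.8 -321.4]
 [ 450.3 -135.1]]
```

Yellow is held at 39.3 mm opening. I'll lift it and carry it to the far back slot on the mat.

```bash
python3 -m pendant '[0,0,-0.6,0,0,0,1,0,0,-1,0,0,0,1,0.03,-0.5,-0.4,0,0,0,1,0.03,-0.8,0,0,0,0,1,0.03,-1,0,0,0,0,1,0.03,-1,0,0,0,0,1,0.03,-1,0,0,0,0,1,0.03,-1,0,0,0,0,1,0.03,-1,0,0,0,0,1,0.03,-1,0,0,0,0,1,0.03,-1,0,0,0,0,1,0.03,-1,0,0,0,0,1]'
python3 -m pendant '[0.04,-1,0,0,0,0,1,0.04,-1,0,0,0,0,1,0.04,-1,0,0,0,0,1,0.04,-1,0,0,0,0,1,0.04,-1,0,0,0,0,1,0,-0.7,0,0,0,0,1,0,-0.5,0,0,0,0,1,0,0,0.8,0,0,0,1,0,0,0.7,0,0,0,1,0,0,0.4,0,0,0,1,0,0,0,0,0,0,1]'
python3 -c "
from h import *
plan([574,-278,68])"
```

```text
time: 6.95
tool_pos: [579.6, -93.8, 132.0]
tcp_rot: [3.142, -0.001, -3.139]
contact_force: [0.6, -0.9, -0.8]
grip_width: 39.5
finger_force: 30.0
time: 8.05
tool_pos: [574.1, -276.8, 73.5]
tcp_rot: [3.139, -0.003, -3.138]
contact_force: [-0.2, -0.6, -0.4]
grip_width: 39.4
finger_force: 30.0
shift units [ 0.   -0.04  0.18] turn [ 0.03 -0.05  0.06] t 8.05 pos [ 574.1 -276.8   73.5]
```

```bash
python3 -m pendant '[0,0,0.1,0,0,0,1,0,0,0.07,0,0,0,1,0,0,0,0,0,0,1,0,0,0,0,0,0,-1,0,0,0,0,0,0,-1,0,0,0,0,0,0,-1,0,0,0,0,0,0,-1,0,0,0,0,0,0,-1]'
python3 -c "
from h import *
plan([589.5,296,150])"
```

```text
time: 8.85
tool_pos: [575.2, -277.7, 70.5]
tcp_rot: [-3.142, 0.0, -3.138]
contact_force: [0.3, 0.1, -0.8]
grip_width: 74.7
finger_force: 0.0
shift units [-0.54 19.12 -2.65] turn [-0.    0.    0.05] t 8.85 pos [ 575.2 -277.7   70.5]
```

```bash
python3 -m pendant '[0,0,-1,0,0,0,-1,0,0,-1,0,0,0,-1,-0.03,0.6,-0.6,0,0,0,-1,-0.03,1,0,0,0,0,-1,-0.03,1,0,0,0,0,-1,-0.03,1,0,0,0,0,-1,-0.03,1,0,0,0,0,-1,-0.03,1,0,0,0,0,-1,-0.03,1,0,0,0,0,-1,-0.03,1,0,0,0,0,-1,-0.03,1,0,0,0,0,-1,-0.03,1,0,0,0,0,-1]'
python3 -m pendant '[-0.02,1,0,0,0,0,-1,-0.02,1,0,0,0,0,-1,-0.02,1,0,0,0,0,-1,-0.02,1,0,0,0,0,-1,-0.02,1,0,0,0,0,-1,-0.02,1,0,0,0,0,-1,-0.02,1,0,0,0,0,-1,-0.02,1,0,0,0,0,-1,0,0.9,0,0,0,0,-1,0,0.6,0,0,0,0,-1,0,0,0,0,0,0,-1]'
python3 - <<'E'
from h import *
plan([589.5,296,73])
im=capture("top");save("t2",im[120:330,60:420]);m=camera_model("top");b,a=blob(cmask(im,"yellow"),proj(m,[574,-278,95]));print(b,a,capfit([(m,b)],574,-278,70,100,20))
E
```

```text
time: 10.05
tool_pos: [582.4, 12.7, 148.3]
tcp_rot: [3.141, -0.001, -3.138]
contact_force: [-0.1, 0.5, -1.6]
grip_width: 92.1
finger_force: 0.0
time: 11.15
tool_pos: [585.8, 298.0, 148.1]
tcp_rot: [3.141, -0.001, -3.135]
contact_force: [0.8, -1.0, -0.2]
grip_width: 91.7
finger_force: 0.0
shift units [-0.12 -0.07  2.5 ] turn [ 0.01 -0.01  0.09] t 11.15 pos [585.8 298.  148.1]
[381.25714286 207.67857143] 280 (array([ 573.36154625, -279.80092561]), array([0., 0.]))
```

View pics/t2.png

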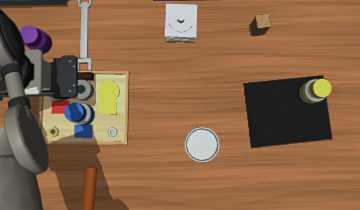

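Yellow stands on the mat (crop 316,90) and its pad disc in the tray is now bare. Now I'll descend on red and grip it.

```bash
python3 -m pendant '[-0.12,-0.07,0.7,0,0,0,-1,0,0,1,0,0,0.1,-1,0,0,0.6,0,0,0,-1,0,0,0.2,0,0,0,-1,0,0,0,0,0,0,1,0,0,0,0,0,0,1,0,0,0,0,0,0,1,0,0,0,0,0,0,1,0,0,0,0,0,0,1,0,0,0,0,0,0,1,0,0,0,0,0,0,1]'
python3 -c "
from h import *
plan([564,-163,180])"
```

```text
time: 12.3
tool_pos: [590.6, 293.4, 73.6]
tcp_rot: [3.141, 0.0, 3.138]
contact_force: [0.2, 0.9, 0.4]
grip_width: 40.5
finger_force: 0.5
shift units [  0.83 -15.22  -3.55] turn [ 0.    0.   -0.05] t 12.3 pos [590.6 293.4  73.6]
```

```bash
python3 -m pendant '[0,0,0,0,0,0,1,0,0,0,0,0,0,1,0,0,-0.6,0,0,0,1,0,0,-1,0,0,0,1,0,0,-1,0,0,0,1,0,0,-0.9,0,0,0,1,0,-0.6,0,0,0,0,1,0,-1,0,0,0,0,1,0,-1,0,0,0,0,1,0,-1,0,0,0,0,1,0,-1,0,0,0,0,1,0.1,-1,0,0,0,0,1]'
python3 -m pendant '[0.1,-1,0,0,0,0,1,0.1,-1,0,0,0,0,1,0.1,-1,0,0,0,0,1,0.1,-1,0,0,0,0,1,0.1,-1,0,0,0,0,1,0.1,-1,0,0,0,0,1,0.1,-1,0,0,0,0,1,0.03,-1,0,0,0,0,1,0,-1,0,0,0,0,1,0,-0.6,0,0,0,0,1,0,0,0,0,0,0,1]'
python3 -c "
from h import *
plan([564,-163,68])"
```

```text
time: 13.5
tool_pos: [586.0, 122.8, 176.5]
tcp_rot: [-3.141, -0.003, 3.138]
contact_force: [1.2, -0.1, -1.4]
grip_width: 39.5
finger_force: 30.0
time: 14.6
tool_pos: [563.0, -165.2, 177.0]
tcp_rot: [3.141, -0.002, 3.135]
contact_force: [0.1, 0.1, -1.2]
grip_width: 39.6
finger_force: 30.0
shift units [-0.04  0.07  3.63] turn [ 0.   -0.03 -0.1 ] t 14.6 pos [ 563.  -165.2  177. ]
```

```bash
python3 -m pendant '[0,0.05,0.8,0,0,0,1,0,0,1,0,0,0,1,0,0,1,0,0,0,1,0,0,0.5,0,0,0,1,0,0,0.2,0,0,0,1,0,0,0.1,0,0,0,1,0,0,0,0,0,0,1,0,0,0,0,0,0,-1,0,0,0,0,0,0,-1,0,0,0,0,0,0,-1,0,0,0,0,0,0,-1,0,0,-0.5,0,0,0,-1]'
python3 -c "
from h import *
plan([534.5,243.3,150])"
```

```text
time: 15.8
tool_pos: [562.9, -160.7, 84.1]
tcp_rot: [3.14, -0.003, 3.138]
contact_force: [-0.0, -0.0, 0.3]
grip_width: 75.0
finger_force: 0.0
shift units [ 1.   13.47 -2.17] turn [ 0.02 -0.05 -0.05] t 15.8 pos [ 562.9 -160.7   84.1]
```

```bash
python3 -m pendant '[0,0,-1,0,0,0,-1,0,0,-1,0,0,0,-1,0.07,0.6,-0.2,0,0,0,-1,0.07,1,0,0,0,0,-1,0.07,1,0,0,0,0,-1,0.07,1,0,0,0,0,-1,0.07,1,0,0,0,0,-1,0.07,1,0,0,0,0,-1,0.07,1,0,0,0,0,-1,0.07,1,0,0,0,0,-1,0.07,1,0,0,0,0,-1,0.07,1,0,0,0,0,-1]'
python3 -m pendant '[0.07,1,0,0,0,0,-1,0.07,1,0,0,0,0,-1,0.07,1,0,0,0,0,-1,0.04,0.85,0,0,0,0,-1,0,0,0,0,0,0,-1,0,0,0,0,0,0,-1]'
python3 -c "
from h import *
plan([534.5,243.3,73])"
```

```text
time: 17.0
tool_pos: [543.0, 128.8, 150.8]
tcp_rot: [3.141, -0.001, 3.138]
contact_force: [0.1, 0.2, -0.2]
grip_width: 91.9
finger_force: 0.0
time: 17.6
tool_pos: [536.1, 242.9, 150.7]
tcp_rot: [-3.141, -0.001, 3.14]
contact_force: [0.4, -0.9, -0.7]
grip_width: 92.1
finger_force: 0.0
shift units [0.05 0.01 2.59] turn [-0.01 -0.02 -0.03] t 17.6 pos [536.1 242.9 150.7]
```

```bash
python3 -m pendant '[0.05,0,0.7,0,0,0,-1,0,0,1,0,0,0,-1,0,0,0.6,0,0,0,-1,0,0,0.27,0,0,0,-1,0,0,0,0,0,0,1,0,0,0,0,0,0,1,0,0,0,0,0,0,1,0,0,0,0,0,0,1,0,0,0,0,0,0,1,0,0,0,0,0,0,1,0,0,0,0,0,0,1,0,0,0,0,0,0,1]'
python3 -m pendant '[0,0,0,0,0,0,1,0,0,-0.6,0,0,0,1,0,0,-1,0,0,0,1,0.1,-0.5,-0.5,0,0,0,1,0.15,-0.9,0,0,0,0,1,0.16,-1,0,0,0,0,1,0.16,-1,0,0,0,0,1,0.16,-1,0,0,0,0,1,0.16,-1,0,0,0,0,1,0.16,-1,0,0,0,0,1,0.16,-1,0,0,0,0,1,0.16,-1,0,0,0,0,1]'
python3 -m pendant '[0,-1,0,0,0,0,1,0,-1,0,0,0,0,1,0,-1,0,0,0,0,1,0,-1,0,0,0,0,1,0,-1,0,0,0,0,1,0,-1,0,0,0,0,1,0,-0.8,0,0,0,0,1,0,-0.5,0,0,0,0,1,0,0,0,0,0,0,1]'
python3 -c "
from h import *
plan([493.5,-227,68])"
```

```text
time: 18.8
tool_pos: [535.6, 242.5, 74.5]
tcp_rot: [3.141, 0.0, 3.138]
contact_force: [-0.5, -0.4, 1.2]
grip_width: 39.7
finger_force: 30.0
time: 20.0
tool_pos: [492.9, -10.5, 137.1]
tcp_rot: [3.141, -0.0, 3.138]
contact_force: [0.4, 0.8, -1.6]
grip_width: 39.4
finger_force: 30.0
time: 20.9
tool_pos: [492.5, -229.9, 137.0]
tcp_rot: [-3.142, -0.0, 3.136]
contact_force: [-0.0, 0.2, -1.4]
grip_width: 39.3
finger_force: 30.0
shift units [-0.03  0.1   2.3 ] turn [-0.   -0.   -0.08] t 20.9 pos [ 492.5 -229.9  137. ]
```

```bash
python3 -m pendant '[0,0.08,0.8,0,0,0,1,0,0,0.9,0,0,0,1,0,0,0.35,0,0,0,1,0,0,0.15,0,0,0,1,0,0,0,0,0,0,1,0,0,0,0,0,0,1,0,0,0,0,0,0,-1,0,0,0,0,0,0,-1,0,0,0,0,0,0,-1,0,0,0,0,0,0,-1,0,0,-0.6,0,0,0,-1,0,0,-1,0,0,0,-1]'
python3 -m pendant '[0,0,-1,0,0,0,-1,0,0.4,-1,0,0,0,-1,0,0.8,-1,0,0,0,-1,0,1,-1,0,0,0,-1,0,1,-0.5,0,0,0,-1,0,1,0,0,0,0,-1,0,1,0,0,0,0,-1,0,1,0,0,0,0,-1,0,1,0,0,0,0,-1,0,1,0,0,0,0,-1,0,1,0,0,0,0,-1,0,1,0,0,0,0,-1]'
python3 -m pendant '[0,1,0,0,0,0,-1,0,1,0,0,0,0,-1,0,1,0,0,0,0,-1,0,1,0,0,0,0,-1,0,1,0,0,0,0,-1,0,0.6,0,0,0,0,-1,0,0,0,0,0,0,-1,0,0,0,0,0,0,-1]'
python3 - <<'E'
from h import *
np.set_printoptions(precision=1,suppress=True)
H=dict(piston_mid=26,pad_red=6,pad_blue=6,pad_yellow=6,jar_red_mid=52,jar_blue_mid=52,jar_yellow_mid=52,dish=0,tray=0)
for c in ["wrist","top"]:
    m=camera_model(c);im=capture(c);save(c+"3",im)
    for t,z in H.items(): print(c,t,[(np.round(r["score"],2),np.round(r["location"]),at(m,r["location"],z)[:2]) for r in pinpoint(c,t)[:1]])
plan([588,242,60])
E
```

```text
time: 22.1
tool_pos: [491.5, -225.3, 118.2]
tcp_rot: [3.139, -0.004, 3.138]
contact_force: [0.1, -0.3, 1.0]
grip_width: 82.8
finger_force: 0.0
time: 23.3
tool_pos: [493.6, 81.2, 254.5]
tcp_rot: [3.141, 0.0, 3.138]
contact_force: [0.5, 0.0, -0.9]
grip_width: 91.6
finger_force: 0.0
time: 24.1
tool_pos: [494.2, 247.8, 254.2]
tcp_rot: [-3.141, -0.0, 3.139]
contact_force: [1.1, -0.3, -0.5]
grip_width: 91.6
finger_force: 0.0
wrist piston_mid [(np.float64(0.78), array([254., 230.]), array([586.2, 242.3]))]
wrist pad_red [(np.float64(0.84), array([296., 225.]), array([586.9, 295.7]))]
wrist pad_blue []
wrist pad_yellow [(np.float64(0.69), array([212., 222.]), array([582.9, 188.4]))]
wrist jar_red_mid []
wrist jar_blue_mid []
wrist jar_yellow_mid []
wrist dish [(np.float64(0.95), array([ 39., 126.]), array([458.6, -21.2]))]
wrist tray [(np.float64(0.57), array([252., 198.]), array([552. , 240.2]))]
top piston_mid [(np.float64(0.71), array([146., 210.]), array([586.9, 235. ]))]
top pad_red [(np.float64(0.97), array([119., 213.]), array([583.2, 300. ]))]
top pad_blue []
top pad_yellow [(np.float64(0.75), array([168., 209.]), array([589.7, 188.6]))]
top jar_red_mid [(np.float64(0.58), array([324., 216.]), array([ 562.6, -160.8]))]
top jar_blue_mid [(np.float64(0.72), array([324., 216.]), array([ 561.6, -162.7]))]
top jar_yellow_mid [(np.float64(0.6), array([379., 217.]), array([ 557.3, -284.1]))]
top dish [(np.float64(0.63), array([260., 264.]), array([459.8, -20.6]))]
top tray [(np.float64(0.89), array([144., 228.]), array([547.1, 243.6]))]
shift units [-3.1 -0.2  6.5] turn [ 0.   0.  -0.1] t 25.1 pos [494.4 248.  254.3]
```

View pics/wrist3.png

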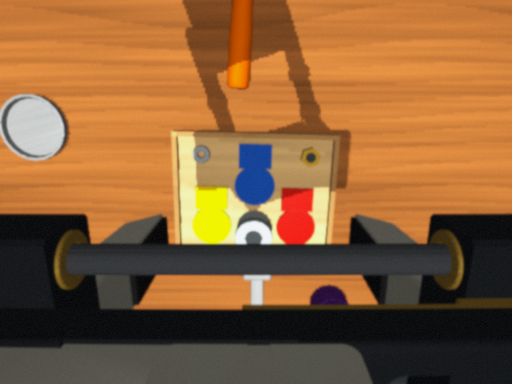

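View pics/top3.png

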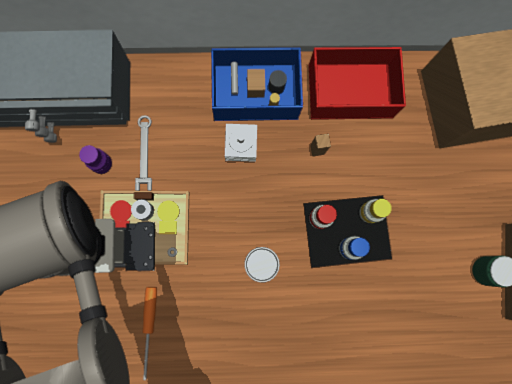

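All three jars stand on the mat at red (325,215), yellow (380,208) and blue (356,247). The bare discs are blue (255,186), yellow (211,225) and red (296,226), with the piston at (254,235). I'll measure the discs, piston and dish precisely from both cameras.

Run:
```python
from h import *
ims={c:cv2.imread(f"pics/{c}3.png")[...,::-1].copy() for c in("wrist","top")}
def rect(m,im,x0,y0,z,h=60,s=2):
    n=2*h*s; X,Y=np.meshgrid(np.linspace(x0-h,x0+h,n),np.linspace(y0-h,y0+h,n),indexing="ij")
    P=np.array(m["pose"]);q=(np.c_[X.ravel(),Y.ravel(),0*X.ravel()+z]-P[:3,3])@P[:3,:3];q[:,1:]*=-1
    uv=cv2.projectPoints(q,np.zeros(3),np.zeros(3),K(m),np.array(m["D"],float))[0].reshape(n,n,2).astype(np.float32)
    return cv2.remap(np.ascontiguousarray(im),uv[...,0],uv[...,1],1),X,Y
def circ(k,X,Y,c,r,sel):
    p=max(cv2.findContours(k,0,1)[0],key=cv2.contourArea)[:,0];p=np.c_[X[p[:,1],p[:,0]],Y[p[:,1],p[:,0]]]
    for _ in range(8):
        q=p[(np.abs(np.hypot(*(p-c).T)-r)<6)&sel(p-c)]
        s=least_squares(lambda v:np.hypot(*(q-v[:2]).T)-v[2],[*c,r],loss="soft_l1");c=s.x[:2]
    return np.round(s.x,1),len(q)
for c,im in ims.items():
    m=camera_model(c)
    for col,(x,y) in dict(red=(588,296),blue=(534,242),yellow=(588,188)).items():
        if c=="top" and col=="blue": continue
        w,X,Y=rect(m,im,x,y,9); print(c,col,circ(cmask(w,col,120),X,Y,(x,y),25,lambda d:d[:,0]>-12))
    w,X,Y=rect(m,im,458,-22,12); h=cv2.cvtColor(w,cv2.COLOR_RGB2HSV); k=cv2.inRange(h,(0,0,90),(180,60,255)); print(c,"dish",circ(k,X,Y,(458,-22),40,lambda d:d[:,0]>-99))
    w,X,Y=rect(m,im,587,242,46,h=30)
    g=cv2.cvtColor(w,cv2.COLOR_RGB2GRAY);k=(g<110)&(np.hypot(X-587,Y-242)<14);print(c,"dot",k.sum(),X[k].mean().round(1),Y[k].mean().round(1))
    if c=="wrist": pass
```

```text
wrist red (array([590.5, 295.3,  23.7]), 188)
wrist blue (array([533.6, 243. ,  23.7]), 182)
wrist yellow (array([587.5, 187.4,  25.2]), 190)
wrist dish (array([459.8, -22. ,  39.4]), 452)
wrist dot 1170 591.2 241.8
top red (array([588.8, 296. ,  23.6]), 180)
top yellow (array([585.2, 187.8,  24.5]), 188)
top dish (array([459.6, -22.7,  39.3]), 447)
top dot 990 587.1 242.4
```

```bash
python3 -m pendant '[-0.6,-0.04,1,0,0,0,-1,-0.6,-0.04,1,0,0,0,-1,-0.6,-0.04,1,0,0,0,-1,-0.6,-0.04,1,0,0,0,-1,-0.6,-0.04,1,0,0,0,-1,-0.13,0,0.7,0,0,0,-1,0,0,0.6,0,0,0,-1,0,0,0.4,0,0,0,-1,0,0,0,0,0,0,-1,0,0,0,0,0,0,-1]'
python3 -c "
from h import *
plan([588.5,242,14])"
```

```text
time: 26.1
tool_pos: [588.6, 241.9, 54.0]
tcp_rot: [3.141, 0.001, 3.138]
contact_force: [0.0, -0.5, 0.4]
grip_width: 91.8
finger_force: 0.0
shift units [0.   0.   1.33] turn [ 0.    0.01 -0.05] t 26.1 pos [588.6 241.9  54. ]
```

```bash
python3 -m pendant '[0,0,0.6,0,0,0,-1,0,0,0.5,0,0,0,-1,0,0,0.2,0,0,0,-1,0,0,0,0,0,0,1,0,0,0,0,0,0,1,0,0,0,0,0,0,1,0,0,0,0,0,0,1,0,0,0,0,0,0,1,0,0,0,0,0,0,1,0,0,0,0,0,0,1,0,0,0,0,0,0,1,0,0,0,0,0,0,1]'
python3 -c "
from h import *
plan([459.7,-22.3,110])"
```

```text
time: 27.3
tool_pos: [588.4, 241.7, 14.5]
tcp_rot: [3.141, 0.0, 3.138]
contact_force: [-1.0, 1.0, 1.5]
grip_width: 43.3
finger_force: 30.0
shift units [ 4.26 -8.81 -3.19] turn [ 0.    0.   -0.05] t 27.3 pos [588.4 241.7  14.5]
```

Gripped at 43 mm. The dish rim is 12 mm high, so I'll regrip 4 mm higher to keep the finger tips clear of it when I set the piston down.

```bash
python3 -m pendant '[0,0,0,0,0,0,-0.3,0,0,0,0,0,0,-0.3,0,0,-0.07,0,0,0,-0.3,0,0,-0.07,0,0,0,-0.3,0,0,0,0,0,0,1,0,0,0,0,0,0,1,0,0,0,0,0,0,1,0,0,0,0,0,0,1,0,0,0,0,0,0,1]'
python3 -m pendant '[0,0,0,0,0,0,1,0,0,-0.5,0,0,0,1,0,0,-1,0,0,0,1,0,0,-1,0,0,0,1,0.25,-0.5,-0.5,0,0,0,1,0.48,-1,0,0,0,0,1,0.48,-1,0,0,0,0,1,0.48,-1,0,0,0,0,1,0.48,-1,0,0,0,0,1,0.48,-1,0,0,0,0,1,0.48,-1,0,0,0,0,1,0.48,-1,0,0,0,0,1]'
python3 -m pendant '[0.4,-0.8,0,0,0,0,1,0.25,-0.5,0,0,0,0,1,0,0,0,0,0,0,1,0,0,0,0,0,0,1,0,0,0,0,0,0,1]'
python3 -c "
from h import *
plan([459.7,-22.3,17])"
```

```text
time: 28.2
tool_pos: [588.3, 241.7, 18.6]
tcp_rot: [3.141, 0.0, 3.138]
contact_force: [0.1, -0.6, 0.7]
grip_width: 43.4
finger_force: 30.0
time: 29.4
tool_pos: [478.7, 16.0, 109.5]
tcp_rot: [-3.141, 0.001, 3.138]
contact_force: [-1.2, -0.8, -0.3]
grip_width: 43.0
finger_force: 30.0
time: 29.9
tool_pos: [460.1, -21.3, 108.9]
tcp_rot: [3.141, 0.001, 3.139]
contact_force: [0.2, 0.3, -0.6]
grip_width: 43.4
finger_force: 30.0
shift units [ 0.02 -0.03  3.06] turn [ 0.    0.01 -0.04] t 29.9 pos [460.1 -21.3 108.9]
```

```bash
python3 -m pendant '[0.02,-0.03,0.7,0,0,0,1,0,0,1,0,0,0,1,0,0,0.8,0,0,0,1,0,0,0.35,0,0,0,1,0,0,0.15,0,0,0,1,0,0,0.05,0,0,0,1,0,0,0,0,0,0,1,0,0,0,0,0,0,1]'
```

```text
time: 30.7
tool_pos: [459.7, -22.8, 17.9]
tcp_rot: [-3.141, 0.002, 3.138]
contact_force: [-0.0, -0.2, -0.6]
grip_width: 43.7
finger_force: 30.0
```

Now I'll lower the last millimetre, release and lift off, then go and look at the jars and the dish.

```bash
python3 -m pendant '[0,0,0.03,0,0,0,1,0,0,0,0,0,0,1,0,0,0,0,0,0,-1,0,0,0,0,0,0,-1,0,0,0,0,0,0,-1,0,0,0,0,0,0,-1,0,0,-0.4,0,0,0,-1,0,0,-1,0,0,0,-1,0,0,-1,0,0,0,-1,0,0,-1,0,0,0,-1,1,0,-1,0,0,0,-1,1,0,-1,0,0,0,-1]'
python3 -m pendant '[1,0,-1,0,0,0,-1,0,0,-0.5,0,0,0,-1,0,0,0,0,0,0,-1,0,0,0,0,0,0,-1]'
python3 - <<'E'
from h import *
V={c:(camera_model(c),capture(c)) for c in("wrist","top","scene")}
for c in V: save(c+"4",V[c][1])
for col,(x,y) in dict(red=(563,-162),blue=(493,-227),yellow=(574,-279)).items():
    L=[]
    for c,(m,im) in V.items():
        e,_=cyl(m,x,y,70,100,20)
        if not(0<e[0]<512 and 0<e[1]<384):continue
        b,a=blob(cmask(im,col),e)
        if np.hypot(*(b-e))<14: L.append((m,b)); print(col,c,a,np.round(capfit(L[-1:],x,y,70,100,20)[0],1))
    print(col,capfit(L,x,y,70,100,20))
plan([493,-227,150])
cv2.imwrite("pics/d4.png",np.hstack([cv2.resize(cv2.imread("pics/wrist4.png"),(400,300)),cv2.resize(cv2.imread("pics/scene4.png")[130:220,140:290],(400,240)).copy() if 0 else cv2.copyMakeBorder(cv2.resize(cv2.imread("pics/scene4.png")[130:220,140:290],(400,240)),0,60,0,0,0)]))
E
```

```text
time: 31.9
tool_pos: [398.2, -22.5, 179.0]
tcp_rot: [3.141, -0.0, 3.138]
contact_force: [-1.4, -0.6, 1.1]
grip_width: 91.7
finger_force: 0.0
time: 32.3
tool_pos: [369.1, -22.5, 222.8]
tcp_rot: [-3.142, 0.0, 3.138]
contact_force: [-0.1, 0.8, 0.1]
grip_width: 91.8
finger_force: 0.0
red top 295 [ 562.8 -161.8]
red scene 234 [ 561.  -160.1]
red (array([ 562.16791374, -162.00697344]), array([ 0.4,  0.3, -0.9,  0.1]))Traceback (most recent call last):
  File "<stdin>", line 9, in <module>
  File "h.py", line 34, in blob
    best=[i for i in range(1,n) if s[i,4]>25]; i=min(best,key=lambda i:np.hypot(*(c[i]-near)))
                                                 ~~~^^^^^^^^^^^^^^^^^^^^^^^^^^^^^^^^^^^^^^^^^^
ValueError: min() iterable argument is empty
```

Run:
```python
from h import *
V={c:(camera_model(c),cv2.imread(f"pics/{c}4.png")[...,::-1].copy()) for c in("top","scene")}
for col,(x,y) in dict(red=(563,-162),blue=(493,-227),yellow=(574,-279)).items():
    L=[]
    for c,(m,im) in V.items():
        e,_=cyl(m,x,y,70,100,20); b,a=blob(cmask(im,col),e)
        if np.hypot(*(b-e))<14: L.append((m,b)); print(col,c,a,np.round(capfit(L[-1:],x,y,70,100,20)[0],1))
    if L: print(col,capfit(L,x,y,70,100,20))
plan([493,-227,150])
r=lambda a,w,h:cv2.resize(a,(w,h),interpolation=2)
a=cv2.imread("pics/scene4.png")[130:220,140:290];b=cv2.imread("pics/top4.png")[190:290,235:402]
cv2.imwrite("pics/d4.png",np.vstack([r(a,500,300),r(b,500,299)]))
```

```text
red top 295 [ 562.8 -161.8]
red scene 234 [ 561.  -160.1]
red (array([ 562.16791374, -162.00697344]), array([ 0.4,  0.3, -0.9,  0.1]))
blue top 299 [ 491.  -227.7]
blue scene 190 [ 490.1 -226.5]
blue (array([ 490.77926033, -227.6956713 ]), array([-0.2,  0.3, -0.6,  0. ]))
yellow top 284 [ 573.2 -279.7]
yellow scene 119 [ 560.8 -282.8]
yellow (array([ 570.53432639, -280.17779144]), array([ 0.3,  1.2, -0. ,  2.8]))
shift units [-4.17 -6.81  2.38] turn [ 0.01 -0.03 -0.05] t 32.45 pos [368.7 -22.3 221.9]
```

View pics/d4.png

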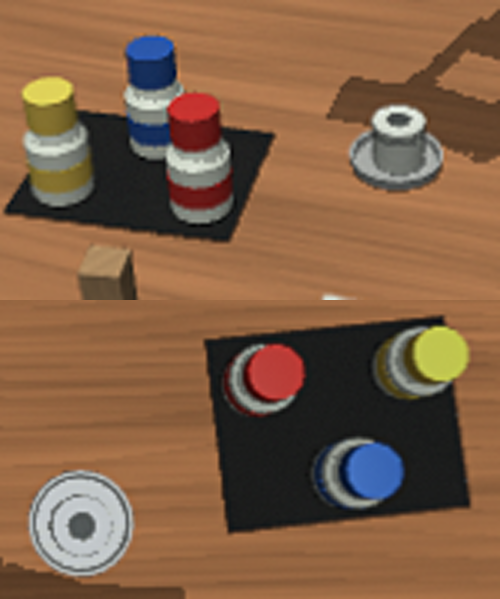

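The piston stands crown up in the dish (scene crop 399,135), and all three jars stand on the mat. Now for the return, starting with red.

```bash
python3 -m pendant '[-0.92,-0.66,0.3,0,0,0,-1,-0.92,-0.66,0.3,0,0,0,-1,-0.92,-0.66,0.3,0,0,0,-1,-0.92,-0.66,0.3,0,0,0,-1,-0.92,-0.66,0.3,0,0,0,-1,-0.92,-0.66,0.3,0,0,0,-1,-0.93,-0.7,0.3,0,0,0,-1,0,0,0.7,0,0,0,-1,0,0,0.6,0,0,0,-1,0,0,0,0,0,0,-1]'
python3 -c "
from h import *
plan([562.3,-162,69])"
```

```text
time: 33.45
tool_pos: [560.1, -162.2, 116.7]
tcp_rot: [3.138, -0.008, 3.138]
contact_force: [0.1, -0.0, 0.9]
grip_width: 91.9
finger_force: 0.0
shift units [-0.09  0.    1.59] turn [ 0.05 -0.11 -0.05] t 33.45 pos [ 560.1 -162.2  116.7]
```

```bash
python3 -m pendant '[-0.05,0,0.8,0,0,0,-1,0,0,0.6,0,0,0,-1,0,0,0.2,0,0,0,-1,0,0,0,0,0,0,-1,0,0,0,0,0,0,1,0,0,0,0,0,0,1,0,0,0,0,0,0,1,0,0,0,0,0,0,1,0,0,0,0,0,0,1,0,0,0,0,0,0,1,0,0,0,0,0,0,1,0,0,0,0,0,0,1]'
python3 -c "
from h import *
plan([589.5,295.6,130])"
```

```text
time: 34.65
tool_pos: [563.5, -162.9, 73.1]
tcp_rot: [3.141, -0.0, 3.138]
contact_force: [-0.2, 0.7, -0.2]
grip_width: 39.5
finger_force: 29.8
shift units [-0.81 15.29 -1.89] turn [ 0.   -0.   -0.05] t 34.65 pos [ 563.5 -162.9   73.1]
```

```bash
python3 -m pendant '[0,0,-0.5,0,0,0,1,0,0,-1,0,0,0,1,0,0.5,-0.5,0,0,0,1,-0.06,0.8,0,0,0,0,1,-0.06,1,0,0,0,0,1,-0.06,1,0,0,0,0,1,-0.06,1,0,0,0,0,1,-0.06,1,0,0,0,0,1,-0.06,1,0,0,0,0,1,-0.06,1,0,0,0,0,1,-0.06,1,0,0,0,0,1,-0.06,1,0,0,0,0,1]'
python3 -m pendant '[-0.06,1,0,0,0,0,1,-0.06,1,0,0,0,0,1,-0.06,1,0,0,0,0,1,-0.06,1,0,0,0,0,1,-0.04,1,0,0,0,0,1,0,0.6,0,0,0,0,1,0,0.4,0,0,0,0,1,0,0,0,0,0,0,1,0,0,0,0,0,0,1,0,0,0,0,0,0,1]'
python3 -c "
from h import *
plan([589.5,295.6,78])
im=capture('top');save('t5',im);m=camera_model('top')
e=cyl(m,589.5,296,130,160,20)[0];b,a=blob(cmask(im,'red'),e);print(a,b,e,capfit([(m,b)],589,296,130,160,20))"
```

```text
time: 35.85
tool_pos: [579.9, 118.3, 132.8]
tcp_rot: [3.141, -0.001, 3.138]
contact_force: [0.5, 0.5, -1.4]
grip_width: 39.5
finger_force: 29.8
time: 36.85
tool_pos: [589.9, 294.7, 133.2]
tcp_rot: [-3.141, -0.0, 3.137]
contact_force: [0.6, -0.6, -1.9]
grip_width: 39.6
finger_force: 29.8
shift units [0.01 0.03 1.84] turn [-0.01 -0.   -0.07] t 36.85 pos [589.9 294.7 133.2]
280 [120.53214286 225.08214286] [102.42773708 202.43647338] (array([543.66581057, 259.42973086]), array([ 0., -0.]))
```

```bash
python3 -m pendant '[-0.02,0.03,0.7,0,0,0,1,0,0,0.7,0,0,0,1,0,0,0.3,0,0,0,1,0,0,0.08,0,0,0,1,0,0,0.04,0,0,0,1,0,0,0,0,0,0,1,0,0,0,0,0,0,1]'
```

```text
time: 37.6
tool_pos: [590.8, 297.0, 79.6]
tcp_rot: [3.141, 0.002, 3.138]
contact_force: [0.1, -0.1, -2.1]
grip_width: 39.5
finger_force: 29.8
```

```bash
python3 -m pendant '[0,-0.02,0.05,0,0,0,1,0,0,0,0,0,0,1,0,0,0,0,0,0,-1,0,0,0,0,0,0,-1,0,0,0,0,0,0,-1,0,0,0,0,0,0,-1,0,0,-0.5,0,0,0,-1,0,0,-1,0,0,0,-1,0,-0.2,-1,0,0,0,-1,0.03,-1,0,0,0,0,-1,0.03,-1,0,0,0,0,-1,0.03,-1,0,0,0,0,-1]'
python3 -m pendant '[0.03,-1,0,0,0,0,-1,0.03,-1,0,0,0,0,-1,0.03,-1,0,0,0,0,-1,0.03,-1,0,0,0,0,-1,0.03,-1,0,0,0,0,-1,0.03,-1,0,0,0,0,-1,0.03,-1,0,0,0,0,-1,0.03,-1,0,0,0,0,-1,0.03,-1,0,0,0,0,-1,0.03,-1,0,0,0,0,-1,0.03,-1,0,0,0,0,-1,0.03,-1,0,0,0,0,-1]'
python3 -m pendant '[0.03,-1,0,0,0,0,-1,0.03,-1,0,0,0,0,-1,0.03,-1,0,0,0,0,-1,0,-0.7,0,0,0,0,-1,0,-0.3,0,0,0,0,-1,0,0,0,0,0,0,-1]'
python3 -c "
from h import *
plan([573.2,-279.5,72])
im=capture('top');save('t6',im);m=camera_model('top')
e=cyl(m,589.5,296,75,105,20)[0];b,a=blob(cmask(im,'red'),e);print(a,b,e,capfit([(m,b)],589,296,75,105,20))"
```

```text
time: 38.8
tool_pos: [587.4, 199.5, 153.6]
tcp_rot: [3.141, 0.002, 3.139]
contact_force: [-0.5, -1.0, 0.3]
grip_width: 91.5
finger_force: 0.0
time: 40.0
tool_pos: [575.3, -161.0, 153.4]
tcp_rot: [-3.141, 0.001, 3.138]
contact_force: [0.8, -0.2, 0.4]
grip_width: 92.0
finger_force: 0.0
time: 40.6
tool_pos: [572.0, -280.4, 152.2]
tcp_rot: [3.141, 0.0, 3.137]
contact_force: [-0.2, 0.3, 0.0]
grip_width: 91.8
finger_force: 0.0
shift units [-0.04  0.03  2.67] turn [ 0.    0.   -0.07] t 40.6 pos [ 572.  -280.4  152.2]
298 [107.40939597 205.30201342] [110.25221135 205.75325891] (array([590.59010406, 301.99555855]), array([-0.,  0.]))
```

```bash
python3 -m pendant '[-0.03,0.03,0.8,0,0,0,-1,0,0,1,0,0,0,-1,0,0,0.6,0,0,0,-1,0,0,0.25,0,0,0,-1,0,0,0,0,0,0,1,0,0,0,0,0,0,1,0,0,0,0,0,0,1,0,0,0,0,0,0,1,0,0,0,0,0,0,1,0,0,0,0,0,0,1,0,0,0,0,0,0,1,0,0,0,0,0,0,1]'
python3 -c "
from h import *
plan([588,187.6,132])"
```

```text
time: 41.85
tool_pos: [573.0, -278.8, 72.6]
tcp_rot: [3.142, 0.0, 3.138]
contact_force: [-0.2, 0.3, 0.7]
grip_width: 39.0
finger_force: 30.0
shift units [-0.45 15.55 -1.98] turn [ 0.    0.   -0.05] t 41.85 pos [ 573.  -278.8   72.6]
```

```bash
python3 -m pendant '[0,0,-0.6,0,0,0,1,0,0.5,-1,0,0,0,1,-0.04,0.8,-0.4,0,0,0,1,-0.04,1,0,0,0,0,1,-0.04,1,0,0,0,0,1,-0.04,1,0,0,0,0,1,-0.04,1,0,0,0,0,1,-0.04,1,0,0,0,0,1,-0.04,1,0,0,0,0,1,-0.04,1,0,0,0,0,1,-0.04,1,0,0,0,0,1,-0.04,1,0,0,0,0,1]'
python3 -m pendant '[-0.04,1,0,0,0,0,1,0,1,0,0,0,0,1,0,1,0,0,0,0,1,0,1,0,0,0,0,1,0,0.8,0,0,0,0,1,0,0.4,0,0,0,0,1,0,0,0,0,0,0,1,0,0,0,0,0,0,1,0,0,0,0,0,0,1]'
python3 -c "
from h import *
plan([587.5,187.6,77.6])
import time
"
```

```text
time: 43.05
tool_pos: [585.8, 31.4, 132.3]
tcp_rot: [3.141, -0.0, 3.138]
contact_force: [-0.2, 0.0, -2.0]
grip_width: 39.0
finger_force: 30.0
time: 43.95
tool_pos: [587.9, 184.9, 132.5]
tcp_rot: [-3.141, -0.0, 3.137]
contact_force: [0.5, -0.9, -1.0]
grip_width: 39.4
finger_force: 30.0
shift units [0.01 0.09 1.83] turn [-0.   -0.   -0.07] t 43.95 pos [587.9 184.9 132.5]
```

```bash
python3 -m pendant '[0.01,0.05,0.7,0,0,0,1,0,0,0.7,0,0,0,1,0,0,0.3,0,0,0,1,0,0,0.06,0,0,0,1,0,0,0,0,0,0,1,0,0,0,0,0,0,1]'
python3 - <<'E'
from h import *
for _ in range(4): plan([587.5,187.6,77.6]); capture("wrist")
E
```

```text
time: 44.55
tool_pos: [588.3, 187.6, 80.8]
tcp_rot: [3.141, 0.002, 3.138]
contact_force: [0.2, -0.3, -0.9]
grip_width: 39.3
finger_force: 30.0
shift units [0.03 0.   0.11] turn [ 0.01  0.03 -0.06] t 44.55 pos [588.3 187.6  80.8]
shift units [ 0.02 -0.    0.11] turn [ 0.01  0.03 -0.05] t 44.6 pos [588.2 187.7  80.9]
shift units [ 0.02 -0.    0.1 ] turn [ 0.01  0.03 -0.05] t 44.65 pos [588.1 187.7  80.7]
shift units [ 0.02 -0.    0.1 ] turn [ 0.    0.02 -0.05] t 44.7 pos [588.  187.7  80.6]
```

```bash
python3 -m pendant '[0.01,0,0.06,0,0,0,1,0,0,0.03,0,0,0,1,0,0,0,0,0,0,1,0,0,0,0,0,0,1,0,0,0,0,0,0,-1,0,0,0,0,0,0,-1,0,0,0,0,0,0,-1,0,0,0,0,0,0,-1,0,0,-0.6,0,0,0,-1,0,0,-1,0,0,0,-1,0,0,-1,0,0,0,-1,0.5,0.5,-1,0,0,0,-1]'
python3 -m pendant '[1,0.5,-1,0,0,0,-1,1,0.5,-1,0,0,0,-1,0.7,0.4,-0.2,0,0,0,-1,0,0,0,0,0,0,-1,0,0,0,0,0,0,-1,0,0,0,0,0,0,-1]'
cat > chk.py <<'E'
from h import *
V={}
for c in("wrist","top"): V[c]=(camera_model(c),capture(c)); save(c+"7",V[c][1])
for col,(x,y) in dict(red=(590,296),yellow=(587,188)).items():
    L=[]
    for c,(m,im) in V.items():
        b,a=blob(cmask(im,col),cyl(m,x,y,75,105,20)[0]); L.append((m,b)); print(col,c,a,b.round(),np.round(capfit(L[-1:],x,y,75,105,20)[0],1))
    print(capfit(L,x,y,75,105,20))
plan([491,-227.3,150])
cv2.imwrite("pics/w7c.png",cv2.resize(cv2.imread("pics/wrist7.png")[90:270,140:380],(720,540),interpolation=2))
E
python3 chk.py
```

```text
time: 45.95
tool_pos: [573.3, 201.3, 185.8]
tcp_rot: [-3.141, 0.001, 3.136]
contact_force: [0.3, 0.3, 0.1]
grip_width: 91.2
finger_force: 0.0
time: 46.55
tool_pos: [491.9, 244.5, 250.2]
tcp_rot: [-3.141, -0.001, 3.138]
contact_force: [-0.6, -0.3, 0.1]
grip_width: 91.9
finger_force: 0.0
red wrist 295 [312. 278.] [609.3 301. ]
red top 294 [107. 205.] [590.8 302.2]
(array([605.22307182, 301.32650015]), array([ 0.5, -3.4,  0.5, -6.8]))
yellow wrist 247 [203. 278.] [608.1 186.3]
yellow top 215 [159. 205.] [588.6 192.5]
(array([602.73052478, 189.03811573]), array([ 2.3, -4.6,  1.7, -6.7]))
shift units [ -0.05 -15.72   3.34] turn [-0.01 -0.02 -0.07] t 46.65 pos [492.  244.3 250. ]
```

View pics/w7c.png

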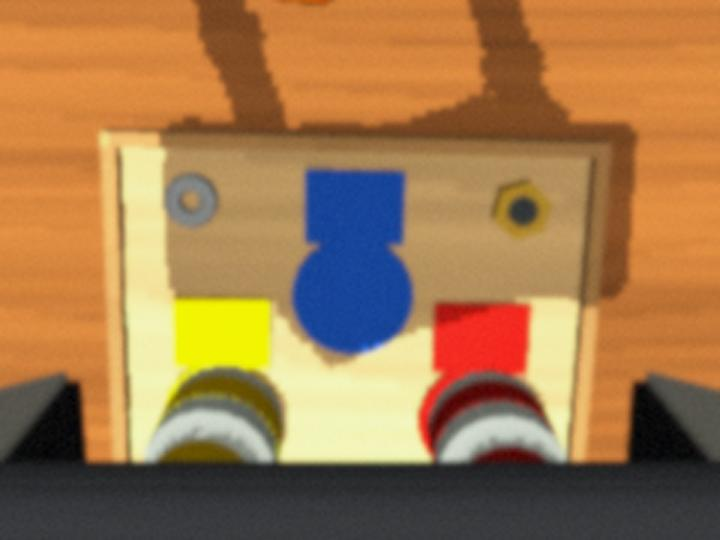

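The crop shows both jars a few mm toward +y of their discs, red most. I'll look from the earlier pose at z = 330, where the whole caps were visible.

```bash
python3 -m pendant '[-0.4,0.15,-1,0,0,0,-1,0,0,-1,0,0,0,-1,0,0,-0.65,0,0,0,-1,0,0,0,0,0,0,-1,0,0,0,0,0,0,-1,0,0,0,0,0,0,-1]'
python3 chk.py
python3 - <<'E'
from h import *
# jar feet: lowest body silhouette vs projected disc, for offset
m=camera_model("wrist");im=cv2.imread("pics/wrist7.png");im=cv2.resize(im,None,fx=4,fy=4,interpolation=2)
for (x,y) in ((590,295.5),(587,187.6)):
    for z0,z1,r,c in((9,61,25,(0,255,0)),(75,105,20,(255,0,255))):
        a=np.linspace(0,6.28,40);p=np.array([proj(m,[x+r*np.cos(t),y+r*np.sin(t),z]) for z in(z0,z1) for t in a],np.float32)
        cv2.polylines(im,[(cv2.convexHull(p)*4+1.5).astype(int)],True,c,1)
cv2.imwrite("pics/w8.png",im[4*120:4*245,4*165:4*330])
E
```

```text
time: 47.25
tool_pos: [503.1, 249.1, 328.7]
tcp_rot: [-3.141, -0.003, 3.138]
contact_force: [-1.3, -1.0, -0.4]
grip_width: 91.6
finger_force: 0.0
red wrist 921 [299. 225.] [591.4 299.3]
red top 292 [107. 205.] [590.9 302.4]
(array([590.97475522, 301.41403447]), array([ 1.7, -0.3,  0.5, -0.1]))
yellow wrist 939 [210. 224.] [588.9 188. ]
yellow top 207 [159. 205.] [588.8 192.7]
(array([588.52791655, 189.07133183]), array([ 0.8, -0.3,  1.7,  0.1]))
shift units [  0.33 -15.88   5.98] turn [-0.01 -0.04 -0.05] t 47.35 pos [503.1 249.2 329. ]
```

View pics/w8.png

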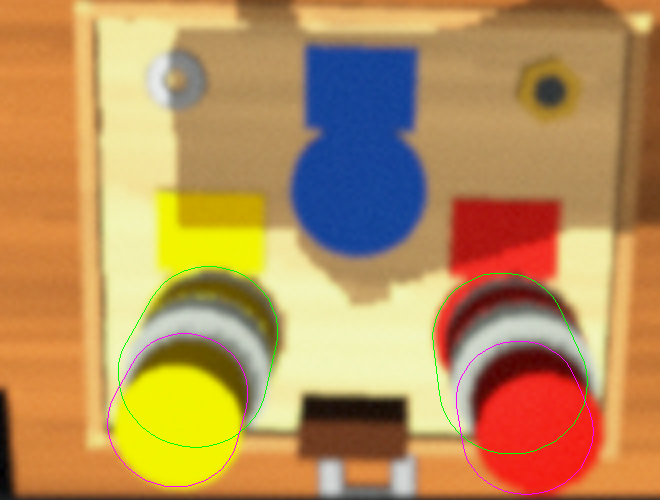

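The overlay marks the nominal places: yellow agrees within about 1 mm, but red sits about 4 mm toward +y. I'll regrip red and shift it back.

```bash
python3 -m pendant '[-0.48,0.27,1,0,0,0,-1,-0.48,0.27,1,0,0,0,-1,-0.48,0.28,1,0,0,0,-1,-0.48,0.28,1,0,0,0,-1,-0.48,0.28,1,0,0,0,-1,-0.48,0.28,1,0,0,0,-1,-0.04,0,0.9,0,0,0,-1,0,0,0.8,0,0,0,-1,0,0,0.5,0,0,0,-1,0,0,0.15,0,0,0,-1,0,0,0,0,0,0,-1,0,0,0,0,0,0,-1]'
python3 -m pendant '[0,0,0,0,0,0,1,0,0,0,0,0,0,1,0,0,0,0,0,0,1,0,0,0,0,0,0,1,0,0,0,0,0,0,1,0,0,0,0,0,0,1,0,0,0,0,0,0,1,0,0,0,0,0,0,1,0,0,0,0,0,0,1]'
python3 -c "
from h import *
plan([590,295.4,76])"
```

```text
time: 48.55
tool_pos: [591.6, 299.1, 80.9]
tcp_rot: [3.141, 0.001, 3.138]
contact_force: [0.8, -0.7, 0.8]
grip_width: 91.5
finger_force: 0.0
time: 49.45
tool_pos: [591.2, 299.0, 80.0]
tcp_rot: [3.142, 0.0, 3.138]
contact_force: [-0.7, -0.5, 0.0]
grip_width: 39.7
finger_force: 30.0
shift units [ 0.04 -0.12  0.13] turn [ 0.    0.   -0.05] t 49.45 pos [591.2 299.   80. ]
```

```bash
python3 -m pendant '[0,0,-0.2,0,0,0,1,0.04,-0.12,0,0,0,0,1,0,0,0,0,0,0,1,0,0,0.1,0,0,0,1,0,0,0.09,0,0,0,1,0,0,0,0,0,0,1,0,0,0,0,0,0,1]'
python3 -c "
from h import *
plan([590,295.4,80])"
```

```text
time: 50.15
tool_pos: [589.9, 295.4, 80.1]
tcp_rot: [-3.142, -0.0, 3.138]
contact_force: [-0.6, 0.3, -0.9]
grip_width: 39.7
finger_force: 30.0
shift units [-0.  0.  0.] turn [-0.   -0.   -0.05] t 50.15 pos [589.9 295.4  80.1]
```

```bash
python3 -m pendant '[0,0,0,0,0,0,-1,0,0,0,0,0,0,-1,0,0,0,0,0,0,-1,0,0,0,0,0,0,-1,0,0,0,0,0,0,-1,0,0,-0.5,0,0,0,-1,0,0,-1,0,0,0,-1,0.1,-0.4,-1,0,0,0,-1,0.2,-1,0,0,0,0,-1,0.2,-1,0,0,0,0,-1,0.2,-1,0,0,0,0,-1,0.2,-1,0,0,0,0,-1]'
python3 -m pendant '[0.2,-1,0,0,0,0,-1,0.2,-1,0,0,0,0,-1,0.2,-1,0,0,0,0,-1,0.2,-1,0,0,0,0,-1,0.2,-1,0,0,0,0,-1,0.2,-1,0,0,0,0,-1,0.2,-1,0,0,0,0,-1,0.2,-1,0,0,0,0,-1,0.2,-1,0,0,0,0,-1,0.2,-1,0,0,0,0,-1,0.2,-1,0,0,0,0,-1,0.2,-1,0,0,0,0,-1]'
python3 -m pendant '[0,-0.7,0,0,0,0,-1,0,-0.3,0,0,0,0,-1,0,0,0,0,0,0,-1,0,0,0,0,0,0,-1]'
python3 -c "
from h import *
plan([491,-227.3,73])"
```

```text
time: 51.35
tool_pos: [562.2, 162.4, 155.6]
tcp_rot: [3.142, 0.001, 3.138]
contact_force: [0.0, -0.1, 0.4]
grip_width: 91.7
finger_force: 0.0
time: 52.55
tool_pos: [488.9, -197.5, 155.5]
tcp_rot: [-3.141, 0.001, 3.138]
contact_force: [0.4, -0.1, 0.5]
grip_width: 91.5
finger_force: 0.0
time: 52.95
tool_pos: [489.2, -225.4, 155.2]
tcp_rot: [3.141, -0.0, 3.138]
contact_force: [0.8, 0.8, -0.8]
grip_width: 91.9
finger_force: 0.0
shift units [-0.06 -0.06  2.74] turn [ 0.01 -0.   -0.05] t 52.95 pos [ 489.2 -225.4  155.2]
```

```bash
python3 -m pendant '[-0.06,-0.06,0.9,0,0,0,-1,0,0,1,0,0,0,-1,0,0,0.6,0,0,0,-1,0,0,0.2,0,0,0,-1,0,0,0,0,0,0,-1,0,0,0,0,0,0,1,0,0,0,0,0,0,1,0,0,0,0,0,0,1,0,0,0,0,0,0,1,0,0,0,0,0,0,1,0,0,0,0,0,0,1,0,0,0,0,0,0,1]'
python3 -m pendant '[0,0,0,0,0,0,1,0,0,0,0,0,0,1]'
python3 -c "
from h import *
plan([534.2,242.8,135])"
```

```text
time: 54.15
tool_pos: [490.9, -228.0, 74.3]
tcp_rot: [3.141, 0.0, 3.138]
contact_force: [-0.1, 0.3, -0.1]
grip_width: 40.3
finger_force: 0.5
time: 54.35
tool_pos: [490.9, -228.0, 74.2]
tcp_rot: [3.141, -0.0, 3.138]
contact_force: [0.3, 0.1, 0.4]
grip_width: 39.7
finger_force: 29.9
shift units [-1.39 15.7  -2.02] turn [ 0.   -0.   -0.05] t 54.35 pos [ 490.9 -228.    74.2]
```

```bash
python3 -m pendant '[0,0,-0.6,0,0,0,1,0,0,-1,0,0,0,1,0,0.5,-1,0,0,0,1,0,0.8,-1,0,0,0,1,-0.12,1,0,0,0,0,1,-0.12,1,0,0,0,0,1,-0.12,1,0,0,0,0,1,-0.12,1,0,0,0,0,1,-0.12,1,0,0,0,0,1,-0.12,1,0,0,0,0,1,-0.12,1,0,0,0,0,1,-0.12,1,0,0,0,0,1]'
python3 -m pendant '[-0.12,1,0,0,0,0,1,-0.12,1,0,0,0,0,1,-0.12,1,0,0,0,0,1,-0.07,1,0,0,0,0,1,0,1,0,0,0,0,1,0,0.9,0,0,0,0,1,0,0.5,0,0,0,0,1,0,0,0,0,0,0,1,0,0,0,0,0,0,1,0,0,0,0,0,0,1]'
python3 -c "
from h import *
plan([534.2,242.8,79.5])"
```

```text
time: 55.55
tool_pos: [520.5, 52.0, 182.0]
tcp_rot: [3.142, -0.001, 3.138]
contact_force: [0.3, -0.2, -0.9]
grip_width: 39.6
finger_force: 29.9
time: 56.55
tool_pos: [534.4, 241.6, 182.2]
tcp_rot: [-3.141, -0.0, 3.137]
contact_force: [-0.1, -0.8, -2.0]
grip_width: 39.8
finger_force: 29.9
shift units [0.01 0.04 3.42] turn [-0.01 -0.   -0.07] t 56.55 pos [534.4 241.6 182.2]
```

```bash
python3 -m pendant '[0,0.03,0.7,0,0,0,1,0,0,1,0,0,0,1,0,0,1,0,0,0,1,0,0,0.5,0,0,0,1,0,0,0.15,0,0,0,1,0,0,0,0,0,0,1,0,0,0,0,0,0,1,0,0,0,0,0,0,1]'
python3 - <<'E'
from h import *
for _ in range(3): capture("top")
plan([534,242.8,79.4])
E
```

```text
time: 57.35
tool_pos: [535.1, 243.7, 83.2]
tcp_rot: [3.141, 0.002, 3.138]
contact_force: [-0.1, 1.0, -1.8]
grip_width: 39.5
finger_force: 29.9
shift units [ 0.02 -0.03  0.11] turn [ 0.01  0.02 -0.05] t 57.5 pos [534.7 243.8  82.6]
```

```bash
python3 -m pendant '[0.01,-0.03,0.04,0,0,0,1,0,0,0.02,0,0,0,1,0,0,0,0,0,0,1,0,0,0,0,0,0,1,0,0,0,0,0,0,1]'
python3 -c "
from h import *
plan([534,242.8,79.4])"
```

```text
time: 58.0
tool_pos: [534.0, 242.8, 80.0]
tcp_rot: [3.142, -0.0, 3.138]
contact_force: [0.9, -0.4, -1.5]
grip_width: 39.6
finger_force: 29.9
shift units [0.   0.   0.02] turn [ 0.   -0.   -0.05] t 58.0 pos [534.  242.8  80. ]
```

Now I'll release, rise and retreat to the viewing pose.

```bash
python3 -m pendant '[0,0,0.02,0,0,0,1,0,0,0,0,0,0,-1,0,0,0,0,0,0,-1,0,0,0,0,0,0,-1,0,0,0,0,0,0,-1,0,0,0,0,0,0,-1,0,0,-0.5,0,0,0,-1,0,0,-1,0,0,0,-1,0,0,-1,0,0,0,-1,0,0,-1,0,0,0,-1,0,0,-1,0,0,0,-1,0.5,0,-1,0,0,0,-1]'
python3 -m pendant '[0.5,0.2,-1,0,0,0,-1,0,0,-1,0,0,0,-1,0,0,-0.8,0,0,0,-1,0,0,0,0,0,0,-1,0,0,0,0,0,0,-1,0,0,0,0,0,0,-1]'
sed -i 's/yellow=(587,188))/yellow=(587,188),blue=(534,243))/' chk.py; python3 chk.py
python3 - <<'E'
from h import *
m=camera_model("wrist");im=cv2.imread("pics/wrist7.png");im=cv2.resize(im,None,fx=4,fy=4,interpolation=2)
for (x,y) in ((589.5,295.5),(587,187.6),(534,243)):
    for z0,z1,r,c in((9,61,25,(0,255,0)),(75,105,20,(255,0,255))):
        a=np.linspace(0,6.28,40);p=np.array([proj(m,[x+r*np.cos(t),y+r*np.sin(t),z]) for z in(z0,z1) for t in a],np.float32)
        cv2.polylines(im,[(cv2.convexHull(p)*4+1.5).astype(int)],True,c,1)
im=im[4*115:4*245,4*165:4*335]; im[:1]=0
s=capture("scene");save("s9",s);t=cv2.imread("pics/top7.png")[180:300,90:300]
cv2.imwrite("pics/w9.png",im)
E
```

```text
time: 59.2
tool_pos: [519.8, 242.6, 245.5]
tcp_rot: [3.141, 0.001, 3.137]
contact_force: [-0.1, 0.3, -0.2]
grip_width: 92.1
finger_force: 0.0
time: 59.8
tool_pos: [503.6, 248.6, 327.0]
tcp_rot: [-3.141, -0.002, 3.138]
contact_force: [0.1, -0.2, -0.0]
grip_width: 91.9
finger_force: 0.0
red wrist 911 [296. 224.] [589.5 295.5]
red top 286 [109. 206.] [589.6 298.8]
(array([589.51794687, 296.34814984]), array([ 0.7,  0. ,  1.2, -0. ]))
yellow wrist 930 [210. 224.] [589.3 187.9]
yellow top 219 [160. 205.] [588.5 192.4]
(array([589.20683264, 188.42651241]), array([ 0.4, -0.1,  1.9, -0.4]))
blue wrist 849 [255. 182.] [534.5 244.7]
blue top 99 [148. 250.] [494.5 217.1]
(array([522.74804129, 236.23223252]), array([ -7.2,  -9.4,  -9.1, -13.4]))
shift units [  0.35 -15.86   5.91] turn [-0.01 -0.04 -0.05] t 59.9 pos [503.7 248.6 327. ]
```

View pics/w9.png

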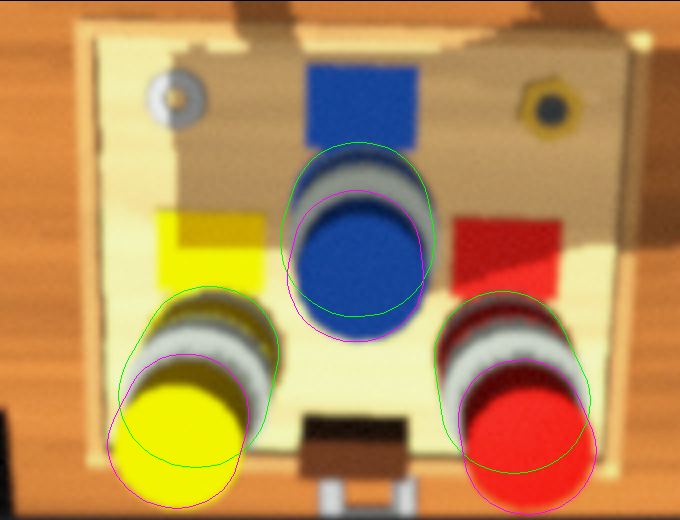

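View pics/s9.png

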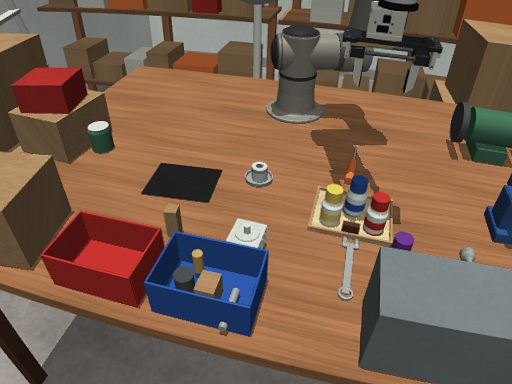

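The wrist view shows all three caps inside their nominal outlines, within about 2 mm. The scene view shows the piston upright in the dish (260,172), the jars standing in the tray around (355,205), and the gripper clear.

```bash
python3 -c "
from plant import *
print(close_job())"
```

```text
the job is handed in; nothing more can be done
None
```

The job is handed in at about 60 s: the piston stands crown up in the dish, and each jar is upright on its own colour's disc, within about 2 mm of centre by the wrist camera.

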